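# Lay the power attenuator on its feet against the stop bar

### The job

The finned power attenuator has been left standing on end on the test bench. Push it over with the fingers so that it lies on its two foot bars, fins up, then push it along the bench until its whole leading end is flush against the aluminium stop bar. Do not grasp, lift or carry it, leave the other things on the bench where they are, and finish with the hand clear.

Things in the scene. Friction and masses are not known exactly. Their poses are not given: they have to be found in the camera images.
- attenuator: Loose grey block, 0.35-0.7 kg, fins on one broad face, two foot bars on the other; starts standing on one end. Frame as it stands: z up along its 120 mm length, y along its 100 mm width, x through its 58 mm thickness, from fins to feet. Origin: centre of the end it stands on. Fin tips at x = -29 mm, foot soles at x = +29 mm. At the start the feet (+x) face the bar within 0.25 rad.
- attenuator_mid (a point): Centre of the block (60 mm from either end), 60 mm up standing, 29 mm up lying; axes as the attenuator. A coax socket, radius 9 mm, sticks out 16 mm half-way along each narrow side. Pushed near the top of the fin face, the block turns over the lower foot edge, passes its balance at about 27 degrees and falls on its feet: then its x axis points down, its z axis to the bar.
- attenuator_end (a point): Centre of the end that is on top at the start (z = +120 mm in the attenuator's frame) and meets the stop bar at the finish; axes as the attenuator. Foot bars: 7 mm high, 14 mm long, full width, level with the two ends. Gaps between the fins are 8 mm, so a fingertip meets the fin face as a flat.
- stop_bar: Aluminium bar fixed to the bench, 300 mm long (y), 25 mm wide (x), 30 mm high. Origin: centre of its underside; x points away from the robot. The face to seat against, towards the robot, lies at x = -12.5 mm. Sliding the attenuator along the bench takes up to about 10 N; push it low down (below 30 mm). After a straight fall 30 to 75 mm are left between the attenuator and this face.
- load: Bystander: black finned round coax load standing upright, 44 mm diameter, 76 mm high, loose. Origin: centre of its underside.
- amp: Bystander: small amplifier, copper base 60 x 40 x 12 mm with an aluminium cover (24 mm high in all) and a brass socket at either end (74 mm over them), loose. Origin: centre of its underside.
- spanner: Bystander: steel open-ended spanner 150 mm long lying flat along its own x axis, loose. Origin: about its middle.

How it is judged:
By the outcome, as a careful person would: the job done as asked, in the order asked, and still so for the second after the job is handed in, with the robot touching nothing.
It also fails if it takes over 45 s, if anything falls off the work surface, if the arm or the gripper's body presses on something with over 40 N, if the wrist force passes 120 N, or if a joint passes its speed limit or range.

### The arm

A 6-joint arm with a two-finger parallel gripper is mounted at the origin on the work surface. World frame = base frame: x ahead of the robot, y to its left, z up, the work surface at z = 0. Lengths are in m, angles in rad, forces in N, time in s.
With the tool pointing down it reaches from about 0.425 to 0.925 m from the base axis. Payload 12.5 kg.
Tool frame: the origin (TCP) lies midway between the tips of the shut fingers; the grasp point (between the pads) lies 19 mm behind it; z points along the fingers, y is the direction in which the jaws open and shut (so a half turn about z gives the same grasp; the last joint's range is limited). The gripper opens to 85 mm and grips with 20 to 120 N. Pads are 22 mm wide; open, the fingers measure 114 mm over their backs; the gripper's body (76 mm by 85 mm) begins 54 mm behind the grasp point. The pads swing forward as they close: fully open they stand 13 mm farther back than shut.
Start: joints at [-1.348, 0.491, 1.559, -0, 1.092, -0.106], TCP at [0.202, -0.592, 0.231] pointing down, gripper open.
Joint ranges: [-3.1, 3.1], [-0.84, 2.19], [0.05, 2.79], [-1.13, 4.28], [0.06, 2.93], [-2.69, 2.69]. Speed limits (rad/s): [2.22, 2.22, 2.79, 3.14, 3.14, 3.14].

### API

Orientations are given as a unit quaternion [w, x, y, z].
In Python, from cell import arm, cams, find_in, spot_point gives the robot as it stands.
- The arm moves only by the shell command python3 -m handwheel 'ROWS' [FORCE]. ROWS is JSON, a list of rows, each a list of 3 entries, a list of its own where there are three numbers: the shift along the world's x, y, z as a fraction of full scale, then the turn, a rotation vector about the world's x, y, z as a fraction of full scale, then the gripper's target within -1 to 1 (fully open at 1, half-way at 0, shut at -1). A call has 1 to 5 rows; each row shifts and turns the pose as measured when the row begins; what a row does not reach is not made up. Full scale, the value 1, is 2.5 cm for a shift and 0.08 rad for a turn. A row lasts 1/8 s, in which the tool goes at most 62.5 mm and 10.7 degrees, less where a joint would pass 70% of its speed; a pose out of reach is approached as far as the arm can. A call with a number of a shift or a turn outside -1 to 1 is refused whole. A call with a gripper value outside its range is refused whole. The fingers move at their own pace and stop on an object; FORCE is the grip in N (left out, the last holds). Time passes only in rows, so rows that do not move let the fingers close. It gives the time, the measured TCP pose, the force and the opening at its end, in the units of the state.
- arm.sense(): the state, without advancing time (a new reading comes with each control period).
- cams.grab_frame(name): name is "scene" or "side" or "wrist"; returns a dict with "image" (400x640x3 uint8, blue, green, red), "z_map" (400x640 float32, m along the optical axis (not along the pixel's ray), 0 where there is no reading), "fx", "fy", "cx", "cy" (pixels), "R" (3x3) and "t" (3): a world point X has camera coordinates R X + t. Camera axes: x right, y down, z forward; pixel columns grow to the right and rows downward; lengths in m; the calibration is good to about 2 mm. The wrist camera is an equidistant fisheye: a pixel r from the principal point sees the ray r / f radians off the axis. A picture is of the moment at which its call begins.
- arm.close_job(): hands the job in, once; it reports no verdict.
Trained networks look in the newest picture that a camera, given by its name, has taken for a name from the list of things; names that differ only in an ending like _2 or _b are one class to them, and where a whole thing is asked for, a point or a joint stands for the part that bears it (a point fixed in the world has none). Each returns a list of dicts, best first, with "confidence" (0 to 1); they miss things now and then, are a little off and sometimes report something else, mostly with a low value. They report only what shows in the picture. A call takes as long as a camera call.
- find_in(camera, target): "point" ([column, row] in pixels, amid what is visible of it).
- spot_point(camera, target): "point" ([column, row] in pixels: a listed point, or the origin of a listed thing).
The state is a dict: "clock": time; "q": joint angles; "joint_velocities": joint speeds; "joint_efforts": joint torques, N m; "tcp_pos": TCP position; "eef_rot": TCP orientation; "ft_force": force on the tool from outside, world axes, zero at the start; "moment": the same for the moment, N m; "grip_width": finger opening in m.
Only numpy, scipy, OpenCV 4.12 (cv2) and the standard library are available. Lean on these libraries where they do the work, as an engineer would, in place of code of your own. Each camera call takes 0.05 s, during which the arm holds its last target. There are 200 camera calls.

## Working session

There is one attempt and no reset: what is moved stays moved. The work goes in short steps, Python scripts to look and compute and a shell command to move; the robot and the scene stay as the last step left them, time stands still between calls to the robot, and variables do not carry over. Pictures are saved under pics/ and viewed, about 8 in all and at most 12, crops included, and the job is handed in when it is done.

```bash
mkdir -p pics; cat > h.py <<'E'
import numpy as np, cv2
from cell import arm, cams, find_in, spot_point
def px2w(f,u,v,z=None):
    """world point from pixel with depth"""
    if z is None:
        p=f["z_map"][max(0,int(v)-2):int(v)+3,max(0,int(u)-2):int(u)+3]; p=p[p>0]; z=np.median(p) if len(p) else np.nan
    X=np.array([(u-f["cx"])/f["fx"]*z,(v-f["cy"])/f["fy"]*z,z])
    return f["R"].T@(X-f["t"])
def cloud(f):
    v,u=np.nonzero(f["z_map"]>0); z=f["z_map"][v,u]
    X=np.c_[(u-f["cx"])/f["fx"]*z,(v-f["cy"])/f["fy"]*z,z]
    return (X-f["t"])@f["R"], u, v
def ray(f,u,v):
    d=f["R"].T@np.array([(u-f["cx"])/f["fx"],(v-f["cy"])/f["fy"],1]); return -f["R"].T@f["t"],d/np.linalg.norm(d)
def tri(r1,r2):
    A=sum(np.eye(3)-np.outer(d,d) for o,d in(r1,r2)); b=sum((np.eye(3)-np.outer(d,d))@o for o,d in(r1,r2))
    return np.linalg.solve(A,b)
E
python3 - <<'E'
from h import *
F={}
for c in("scene","side"):
    F[c]=cams.grab_frame(c); cv2.imwrite(f"pics/{c}0.png",F[c]["image"])
    print(c,"cam at",(-F[c]["R"].T@F[c]["t"]).round(3))
for n in("attenuator","attenuator_mid","attenuator_end","stop_bar","load","amp","spanner"):
    r=[]
    for c in("scene","side"):
        d=spot_point(c,n)
        if d:
            p=d[0]["point"]; r.append(ray(F[c],*p)); print(n,c,np.round(p),round(d[0]["confidence"],2),px2w(F[c],*p).round(3))
    if len(r)==2: print("   tri",tri(*r).round(3))
s=arm.sense(); print(s["clock"],s["tcp_pos"],s["eef_rot"],s["grip_width"])
E
```

```text
scene cam at [1.37  0.322 0.83 ]
side cam at [0.326 0.619 0.568]
attenuator scene [322. 198.] 0.75 [ 0.535 -0.014  0.015]
attenuator side [390. 233.] 0.82 [0.498 0.029 0.046]
   tri [ 0.514 -0.023 -0.003]
attenuator_mid scene [322. 175.] 0.89 [ 0.533 -0.016  0.081]
attenuator_mid side [397. 213.] 0.55 [0.49  0.03  0.106]
   tri [ 0.507 -0.027  0.059]
attenuator_end scene [325. 158.] 0.79 [ 0.52  -0.016  0.12 ]
attenuator_end side [397. 192.] 0.59 [ 0.511 -0.02   0.12 ]
   tri [ 0.513 -0.02   0.117]
stop_bar scene [268. 255.] 0.58 [ 0.754 -0.043  0.026]
stop_bar side [319. 196.] 0.71 [ 0.725 -0.051  0.014]
   tri [ 0.733 -0.058  0.003]
load scene [376. 257.] 0.97 [0.664 0.161 0.018]
load side [301. 261.] 0.85 [0.636 0.172 0.015]
   tri [ 0.646  0.157 -0.003]
amp scene [231. 183.] 0.86 [ 0.579 -0.231  0.019]
amp side [403. 180.] 0.47 [ 0.561 -0.227  0.02 ]
   tri [ 0.566 -0.241  0.008]
spanner side [276. 199.] 0.82 [0.819 0.011 0.006]
0.8 [ 0.20183988 -0.59152473  0.23133845] [ 5.45606159e-05  9.86515852e-01  1.63665731e-01 -8.12560407e-07] 0.08558882659992385
```

```bash
python3 - <<'E'
from h import *
C=[]
for c in("scene","side"):
    f=cams.grab_frame(c); X,u,v=cloud(f); C.append(X)
X=np.vstack(C)
top=X[(X[:,2]>.112)&(X[:,2]<.126)&(X[:,0]>.42)&(X[:,0]<.6)&(abs(X[:,1])<.12)]
r=cv2.minAreaRect(top[:,:2].astype(np.float32)*1000); print("att top",len(top),r,cv2.boxPoints(r).round())
b=X[(X[:,2]>.024)&(X[:,2]<.034)&(X[:,0]>.67)&(X[:,0]<.82)&(X[:,1]<.12)&(X[:,1]>-.3)]
r=cv2.minAreaRect(b[:,:2].astype(np.float32)*1000); print("bar top",len(b),r,cv2.boxPoints(r).round())
E
```

```text
att top 1596 ((513.2200927734375, -21.338420867919922), (105.17290496826172, 65.0379867553711), 88.92790985107422) [[480. -73.]
 [545. -75.]
 [547.  31.]
 [482.  32.]]
bar top 2247 ((739.5921630859375, -56.76612854003906), (305.28009033203125, 31.032489776611328), 82.66542053222656) [[ 705. -206.]
 [ 735. -210.]
 [ 774.   93.]
 [ 744.   97.]]
```

View pics/scene0.png

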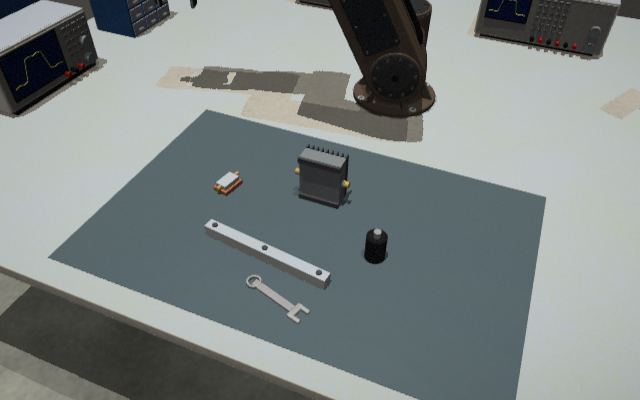

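View pics/side0.png

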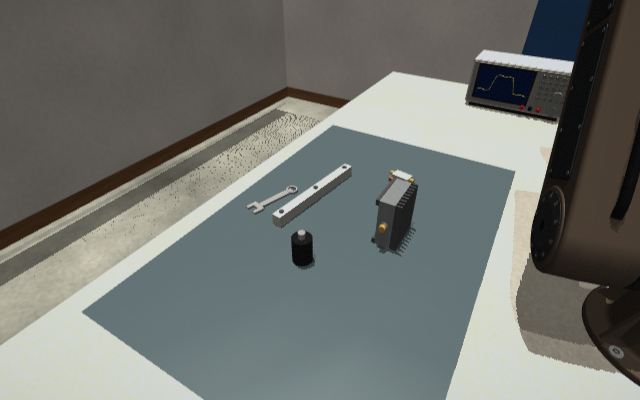

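The images show the attenuator at scene (322,178), standing fins towards the robot. The bar runs from (207,225) to (328,280). The cloud gives the block centre at (0.513, -0.021) with yaw about -0.02. The bar centre is (0.740, -0.057) with yaw about -0.13. The resulting gap of about 70 mm agrees with the text. The fall and push path is clear of the load (y≈0.16) and the amp (y≈-0.24). I'm moving behind the block with the fingers half open.

```bash
python3 -m handwheel '[[[0.7,1,0],[0,0,-0.87],0],[[0.7,1,0],[0,0,-0.87],0],[[0.7,1,0],[0,0,-0.87],0],[[0.7,1,0],[0,0,-0.87],0],[[0.7,1,0],[0,0,-0.87],0]]'
python3 -m handwheel '[[[0.7,1,0],[0,0,0],0],[[0.7,1,0],[0,0,0],0],[[0.7,1,0],[0,0,0],0],[[0.7,1,0],[0,0,0],0],[[0.7,1,0],[0,0,0],0]]'
python3 -m handwheel '[[[0.5,1,0],[0,0,0],0],[[0.5,1,0],[0,0,0],0],[[0.4,1,0],[0,0,0],0],[[0.3,1,0],[0,0,0],0],[[0.3,1,0],[0,0,0],0]]'
```

```text
clock: 1.52
tcp_pos: [0.2903, -0.4643, 0.231]
eef_rot: [0.0, 1.0, -0.017, 0.0]
ft_force: [0.0, 0.0, 0.3]
grip_width: 0.0431
clock: 2.15
tcp_pos: [0.3804, -0.335, 0.2316]
eef_rot: [0.001, 1.0, -0.017, 0.0]
ft_force: [0.4, -0.2, -0.3]
grip_width: 0.0429
clock: 2.78
tcp_pos: [0.4326, -0.2058, 0.2322]
eef_rot: [0.001, 1.0, -0.017, 0.001]
ft_force: [-0.1, 0.1, -0.2]
grip_width: 0.0428
```

```bash
python3 -m handwheel '[[[0,1,0],[0,0,0],0],[[0,1,0],[0,0,0],0],[[0,1,0],[0,0,0],0],[[0,1,0],[0,0,0],0],[[0,1,0],[0,0,0],0]]'
python3 -m handwheel '[[[0,1,-0.5],[0,0,0],0],[[0,1,-0.9],[0,0,0],0],[[0,0.1,-1],[0,0,0],0],[[0,0,-1],[0,0,0],0],[[0,0,-1],[0,0,0],0]]'
python3 -m handwheel '[[[0,0,-0.7],[0,0,0],0],[[0,0,0],[0,0,0],0]]'
python3 - <<'E'
from h import *
f=cams.grab_frame("side"); cv2.imwrite("pics/side1.png",cv2.resize(f["image"][120:320,250:550],None,fx=2,fy=2))
E
```

```text
clock: 3.4
tcp_pos: [0.4329, -0.0767, 0.2328]
eef_rot: [0.002, 1.0, -0.017, 0.002]
ft_force: [0.7, 0.3, -0.4]
grip_width: 0.0431
clock: 4.03
tcp_pos: [0.4341, -0.0209, 0.1224]
eef_rot: [0.002, 1.0, -0.015, 0.006]
ft_force: [0.7, -0.0, 0.1]
grip_width: 0.0427
clock: 4.28
tcp_pos: [0.4336, -0.0208, 0.1033]
eef_rot: [0.002, 1.0, -0.015, 0.005]
ft_force: [0.0, -0.2, 0.6]
grip_width: 0.0427
```

View pics/side1.png

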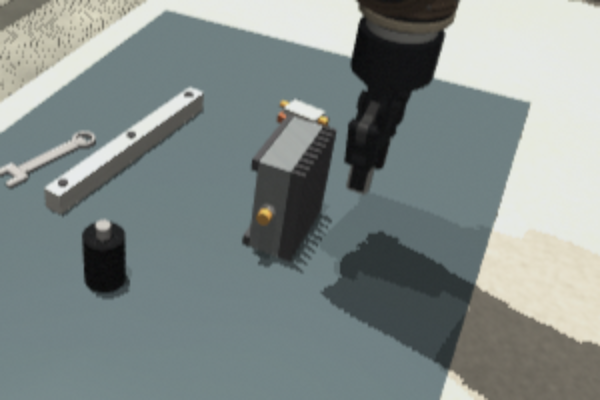

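The hand is behind the fin face (fingertips at crop (358,190), fin face at about (325,185)) and clear of it. I'm pushing near the top.

```bash
python3 -m handwheel '[[[0.6,0,0],[0,0,0],0],[[0.5,0,0],[0,0,0],0],[[0.3,0,0],[0,0,0],0],[[0.3,0,0],[0,0,0],0],[[0.3,0,0],[0,0,0],0]]'
python3 -m handwheel '[[[0.3,0,0],[0,0,0],0],[[0.3,0,0],[0,0,0],0],[[0.3,0,0],[0,0,0],0]]'
python3 - <<'E'
from h import *
f=cams.grab_frame("side"); cv2.imwrite("pics/side2.png",cv2.resize(f["image"][120:320,250:550],None,fx=2,fy=2))
E
```

```text
clock: 4.95
tcp_pos: [0.4882, -0.0209, 0.1063]
eef_rot: [0.003, 1.0, -0.015, 0.007]
ft_force: [-1.9, 0.4, 2.1]
grip_width: 0.0426
clock: 5.32
tcp_pos: [0.5123, -0.0209, 0.1063]
eef_rot: [0.003, 1.0, -0.015, 0.007]
ft_force: [-0.2, -0.4, 0.7]
grip_width: 0.0423
```

View pics/side2.png

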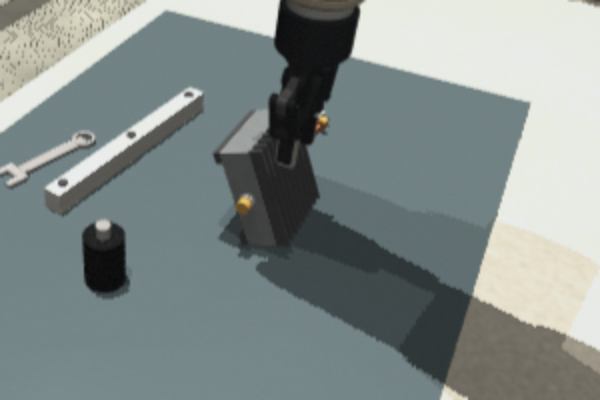

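The block leans about 20° towards the bar and is turning on its foot edge as intended, so I keep pushing gently.

```bash
python3 -m handwheel '[[[0.3,0,0],[0,0,0],0],[[0.3,0,0],[0,0,0],0],[[0.3,0,0],[0,0,0],0],[[0,0,0],[0,0,0],0],[[0,0,0],[0,0,0],0]]'
python3 -m handwheel '[[[0,0,0],[0,0,0],0],[[0,0,0],[0,0,0],0]]'
python3 - <<'E'
from h import *
f=cams.grab_frame("side"); cv2.imwrite("pics/side3.png",cv2.resize(f["image"][120:320,250:550],None,fx=2,fy=2))
E
```

```text
clock: 6.0
tcp_pos: [0.5376, -0.021, 0.106]
eef_rot: [0.003, 1.0, -0.015, 0.007]
ft_force: [0.1, 0.1, -0.4]
grip_width: 0.0424
clock: 6.25
tcp_pos: [0.5373, -0.021, 0.1061]
eef_rot: [0.003, 1.0, -0.015, 0.007]
ft_force: [0.3, 0.6, 0.2]
grip_width: 0.0425
```

View pics/side3.png

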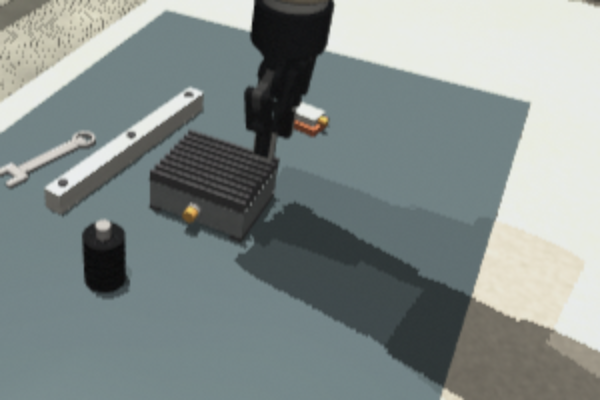

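It lies fins up, leading edge around crop (150,190)–(195,135), with a gap left to the bar. I'll back off and measure.

```bash
python3 -m handwheel '[[[-1,0,0],[0,0,0],0],[[-1,0,0],[0,0,0],0],[[-0.6,0,0],[0,0,0],0],[[0,0,0],[0,0,0],0]]'
cat > m.py <<'E'
from h import *
C=[]
for c in("scene","side"):
    f=cams.grab_frame(c); C.append(cloud(f)[0])
X=np.vstack(C)
def rect(m,n):
    p=X[m][:,:2].astype(np.float32)*1000; h=cv2.minAreaRect(p); print(n,len(p),np.round(h[0]),np.round(h[1]),cv2.boxPoints(h).round(0).tolist())
z,x,y=X[:,2],X[:,0],X[:,1]
rect((z>.052)&(z<.064)&(x>.5)&(x<.78)&(abs(y+.02)<.1),"att top")
rect((z>.024)&(z<.034)&(x>.69+.128*(y+.05))&(x<.82)&(y>-.3)&(y<.12)&(abs(x-.74-.128*(y+.057))<.03)&((y<-.1)|(y>.06)),"bar")
for side,s in(("bar+",(y>.05)&(y<.09)),("bar-",(y<-.12)&(y>-.2))):
    m=s&(z>.026)&(z<.033)&(abs(x-.74-.128*(y+.057))<.03); print(side,np.median(y[m]),(x-.128*(y+.057))[m].min(),np.median((x-.128*(y+.057))[m]),(x-.128*(y+.057))[m].max())
s=arm.sense();print(s["clock"],s["tcp_pos"],s["eef_rot"])
E
python3 m.py
```

```text
clock: 6.8
tcp_pos: [0.4708, -0.0211, 0.1063]
eef_rot: [0.003, 1.0, -0.015, 0.008]
ft_force: [0.8, -1.0, 0.8]
grip_width: 0.043
att top 2372 [603. -21.] [106. 123.] [[542.0, -74.0], [665.0, -74.0], [665.0, 31.0], [542.0, 32.0]]
bar 1000 [740. -57.] [305.  30.] [[706.0, -207.0], [736.0, -210.0], [774.0, 93.0], [744.0, 96.0]]
bar+ 0.0701121274573508 0.7253487659391984 0.7401022444214065 0.7544165836400222
bar- -0.15736366824383202 0.7252349614151383 0.7397140894400568 0.7547425159246752
6.9 [ 0.47191414 -0.02117866  0.10629299] [ 0.00275155  0.99984444 -0.01540326  0.00814017]
```

Measured: rear face at x≈0.543, yaw about 0, gap about 67 mm, bar yaw about -0.128. I lower the hand behind the block and turn it to the bar's yaw.

```bash
python3 -m handwheel '[[[0,0,-1],[0,0,-0.6],0.3],[[0,0,-1],[0,0,-0.6],0.3],[[0,0,-1],[0,0,0],0.3],[[0,0,-0.6],[0,0,0],0.3],[[0,0,0],[0,0,0],0.3]]'
python3 -m handwheel '[[[0.9,0,0],[0,0,0],0.3],[[0.6,0,0],[0,0,0],0.3],[[0.3,0,0],[0,0,0],0.3],[[0,0,0],[0,0,0],0.3]]'
```

```text
clock: 7.52
tcp_pos: [0.4771, -0.0217, 0.0136]
eef_rot: [0.004, 0.998, -0.065, 0.011]
ft_force: [0.5, -0.3, -0.3]
grip_width: 0.0554
clock: 8.02
tcp_pos: [0.5249, -0.0218, 0.015]
eef_rot: [0.004, 0.998, -0.065, 0.012]
ft_force: [-1.1, -0.2, 0.3]
grip_width: 0.0554
```

```bash
python3 -m handwheel '[[[0.4,-0.05,-0.04],[0,0,0],0.3],[[0.4,-0.05,0],[0,0,0],0.3],[[0.4,-0.05,0],[0,0,0],0.3],[[0.4,-0.05,0],[0,0,0],0.3],[[0,0,0],[0,0,0],0.3]]'
python3 m.py
```

```text
clock: 8.65
tcp_pos: [0.5641, -0.0265, 0.0139]
eef_rot: [0.003, 0.998, -0.064, 0.009]
ft_force: [-0.2, -0.2, 0.9]
grip_width: 0.0553
att top 2214 [622. -34.] [115. 150.] [[541.0, -82.0], [690.0, -100.0], [704.0, 15.0], [555.0, 32.0]]
bar 993 [740. -57.] [305.  31.] [[705.0, -206.0], [736.0, -210.0], [775.0, 92.0], [744.0, 96.0]]
bar+ 0.07047322145704205 0.7247575936000628 0.7397926749936767 0.7538950056094945
bar- -0.1579702413167599 0.7244093054863308 0.7400210178037099 0.7547978849967251
8.75 [ 0.56337199 -0.0263908   0.01393403] [ 0.0033428   0.9978853  -0.0643766   0.00833053]
```

The block has turned to about the bar's yaw with roughly 33 mm to go.

```bash
python3 -m handwheel '[[[0.4,-0.05,0],[0,0,0],0.3],[[0.4,-0.05,0],[0,0,0],0.3],[[0.3,-0.04,0],[0,0,0],0.3]]'
python3 -m handwheel '[[[0.2,-0.025,0],[0,0,0],0.3],[[0.2,-0.025,0],[0,0,0],0.3]]'
python3 - <<'E'
from h import *
for c in("side","scene"):
    f=cams.grab_frame(c); i=f["image"][120:320,200:500]; cv2.imwrite(f"pics/{c}4.png",cv2.resize(i,None,fx=2.5,fy=2.5,interpolation=cv2.INTER_CUBIC))
E
```

```text
clock: 9.12
tcp_pos: [0.591, -0.0299, 0.0138]
eef_rot: [0.003, 0.998, -0.064, 0.007]
ft_force: [-4.6, 0.6, 2.1]
grip_width: 0.0553
clock: 9.38
tcp_pos: [0.5985, -0.0306, 0.0131]
eef_rot: [0.003, 0.998, -0.064, 0.003]
ft_force: [-31.2, 5.6, 7.6]
grip_width: 0.0554
```

View pics/side4.png

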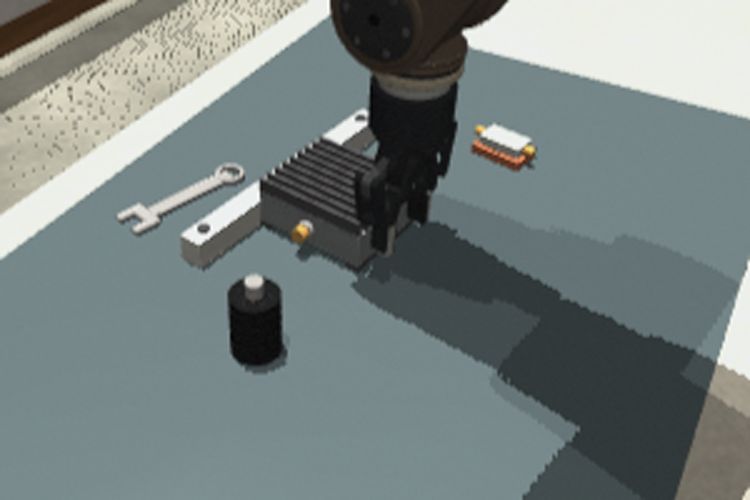

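The leading end is against the bar (crop (262,190)–(322,140)), and the 31 N reaction confirms contact, since sliding takes at most 10 N. I back off straight, lift, and check from both cameras.

```bash
python3 -m handwheel '[[[-0.5,0.06,0],[0,0,0],0.3],[[-1,0.12,0],[0,0,0],0.3],[[-1,0.12,0],[0,0,0],0.3],[[-1,0.12,0],[0,0,0],0.3],[[-1,0.1,0],[0,0,0],0.3]]'
python3 -m handwheel '[[[0,0,1],[0,0,0],0.3],[[0,0,1],[0,0,0],0.3],[[0,0,1],[0,0,0],0.3],[[0,0,1],[0,0,0],0.3],[[0,0,0],[0,0,0],0.3]]'
python3 - <<'E'
from h import *
C=[]
for c in("scene","side"):
    f=cams.grab_frame(c); C.append(cloud(f)[0])
    if c=="scene": cv2.imwrite("pics/scene5.png",cv2.resize(f["image"][150:330,180:420],None,fx=3,fy=3,interpolation=cv2.INTER_CUBIC))
X=np.vstack(C);x,y,z=X.T
m=(z>.05)&(z<.066)&(x>.56)&(x<.8)&(abs(y+.03)<.12)
h=cv2.minAreaRect(X[m][:,:2].astype(np.float32)*1000);print(h,cv2.boxPoints(h).round().tolist())
n=np.array([.992,-.127]); t=np.array([.127,.992]); B=np.array([.7397,-.057])
d=(X[:,:2]-B)@n; s=(X[:,:2]-B)@t
for a,b in((-.03,0),(0,.03),(.03,.06),(.06,.08)):
    k=m&(s>a)&(s<b); print(a,b,"lead edge vs face mm",((np.percentile(d[k],[98,100])+.0125)*1000).round(1) if k.any() else None)
for n_ in("load","amp","spanner"):
    for c in("scene","side"):
        q=spot_point(c,n_); print(n_,c,np.round(q[0]["point"]) if q else None)
E
```

```text
clock: 10.1
tcp_pos: [0.4865, -0.0178, 0.0135]
eef_rot: [0.003, 0.998, -0.064, 0.008]
ft_force: [0.5, -0.3, 0.4]
grip_width: 0.0554
clock: 10.72
tcp_pos: [0.4867, -0.0181, 0.1175]
eef_rot: [0.004, 0.998, -0.065, 0.012]
ft_force: [0.6, -0.6, -1.0]
grip_width: 0.0558
((670.0394287109375, -34.247894287109375), (105.99235534667969, 124.74166107177734), 82.62520599365234) [[601.0, -79.0], [725.0, -95.0], [739.0, 10.0], [615.0, 26.0]]
-0.03 0 lead edge vs face mm [-1.1  1.8]
0 0.03 lead edge vs face mm [-2.2  1.4]
0.03 0.06 lead edge vs face mm [-1.3  0.8]
0.06 0.08 lead edge vs face mm [-3.1  2.9]
load scene [376. 256.]
load side [300. 262.]
amp scene [229. 185.]
amp side [400. 183.]
spanner scene [268. 295.]
spanner side [271. 200.]
```

View pics/scene5.png

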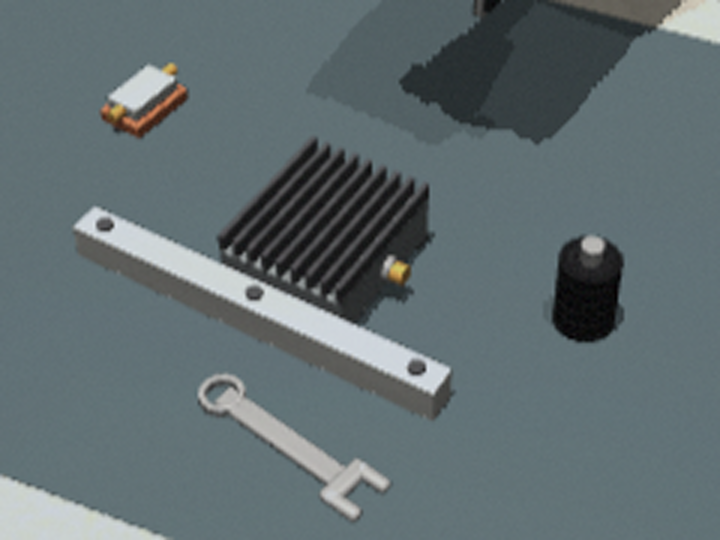

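The attenuator lies fins up with its end parallel to the bar and touching it (crop (220,250)–(345,310)). The bystanders haven't moved and the hand is clear.

```bash
python3 -c "
from cell import arm
print(arm.close_job())"
```

```text
the job is handed in; nothing more can be done
None
```

I tipped the attenuator over with half-open fingers near the top of its fin face. It fell onto its foot bars, fins up. I then pushed it low along the bench until it met the stop bar, backed the hand off and handed the job in at about 11 s on the robot's clock.

What the last checks showed:
- **Seating:** the leading end is within about 1–3 mm of the bar face across the width I could measure, which is as fine as the cameras resolve. The block and bar fit to the same yaw (82.6° and 82.7°).
- **Forces:** the wrist reading at contact was about 31 N, the highest shown at the end of any move. I did not see the values between readings.
- **Bystanders:** the load, amp and spanner look unmoved in the picture. The load and amp are found within about 3 pixels of where they started. The spanner is about 5 pixels off in the side view; its start was not detected in the scene view, and the hand never went near it.
- **Hand:** it finished about 11 cm behind the block and 12 cm up, touching nothing.

No check failed or disagreed.

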